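# Seat the filter cone in the coffee carafe

## Robot

A 6-joint arm with a two-finger parallel gripper is mounted at the origin on the work surface. World frame = base frame: x ahead of the robot, y to its left, z up, the work surface at z = 0. Lengths are in m, angles in rad, forces in N, time in s.
With the tool pointing down it reaches from about 0.325 to 0.875 m from the base axis. Payload 4.4 kg.
Tool frame: the origin (TCP) lies where the fingers leave the gripper's body, on its centre line; the fingertips stand 73 mm ahead of it and the grasp point (between the pads) lies 54 mm ahead of it; z points along the fingers, y is the line along which they close (so a half turn about z gives the same grasp; the last joint's range is limited). The gripper opens to 85 mm and grips with 20 to 120 N. Pads are 22 mm wide; open, the fingers measure 114 mm over their backs; the gripper's body (76 mm by 85 mm) begins 54 mm behind the grasp point. The pads swing forward as they close: fully open they stand 13 mm farther back than shut.
Start: joints at [-1.425, 0.207, 1.542, -0, 1.393, -0.15], TCP at [0.168, -0.55, 0.304] pointing down, gripper open.
Joint ranges: [-2.73, 2.73], [-0.86, 2.22], [0.23, 2.46], [-1.11, 4.25], [0.08, 2.63], [-2.82, 2.82]. Speed limits (rad/s): [2.79, 2.79, 3.14, 3.14, 3.14, 3.14].

## Interface

Orientations are given as a unit quaternion [w, x, y, z].
In Python, from rig import sense, read_camera, get_calibration, job_done gives the robot as it stands.
- The arm moves only by the tool apply_moves, never from a script. Its argument "motion" is a list of rows, each a list of 3 entries, a list of its own where there are three numbers: the shift along the tool's x, y, z normalised to -1 to 1, where 1 is 0.25 m, then the turn, a rotation vector about the tool's x, y, z normalised to -1 to 1, where 1 is 0.08 rad, then the gripper command: -1 is fully open, 1 is shut, values between are in proportion. A call has 1 to 12 rows; each row shifts and turns the commanded pose from where the row before left it, along the tool's axes as they then stand; what a row does not reach is not made up. A row lasts 1/10 s, in which the tool goes at most 50 mm and 8.59 degrees, less where a joint would pass 70% of its speed; a pose out of reach is approached as far as the arm can. A call with a number of a shift or a turn outside -1 to 1 is refused whole. A call with a gripper value outside its range is refused whole. The fingers move at their own pace and stop on an object; "grip_force" is the grip in N (left out, the last holds). Time passes only in rows, so rows that do not move let the fingers close. It gives the time, the measured TCP pose, the force, the opening and the grip force at its end, in the units of the state.
- sense(): the state, without advancing time (a new reading comes with each control period).
- read_camera(name): name is "side" or "top" or "wrist"; returns the picture (420x560x3 uint8, red, green, blue); there is no depth.
- get_calibration(name): a dict with "vertical_fov" (degrees; the focal length in pixels is half the picture's height over the tangent of half this angle, whatever the lens; pixels are square), "cx", "cy" (the principal point, pixels), "rvec" (rotation vector, rad) and "tvec" (3), from world to camera coordinates, as OpenCV has them; the wrist camera has in their place "tool_from_camera" (4x4, takes a point from camera to tool coordinates, whose origin is the TCP and whose axes are the flange's). Camera axes: x right, y down, z forward; pixel columns grow to the right and rows downward; lengths in m; the calibration is good to about 2 mm. A picture is of the moment at which its call begins: read the wrist's pose just before it. get_calibration takes no time and is no camera call.
- job_done(): hands the job in; it is judged then, once.
The state is a dict: "time_s": time; "joint_positions": joint angles; "joint_vel": joint speeds; "joint_torque": joint torques, N m; "eef_pos": TCP position; "eef_rot": TCP orientation; "contact_force": force on the tool from outside, world axes, zero at the start; "wrist_torque": the same for the moment, N m; "width": finger opening in m; "grasp_force": force on a finger pad.
Only numpy, scipy, OpenCV 4.12 (cv2) and the standard library are available. Lean on these libraries where they do the work, as an engineer would, in place of code of your own. Each camera call takes 0.05 s, during which the arm holds its last target. There are 200 camera calls.

## Task

Slide open the glass panel over the steel filter cone, running it over or under the other panel, and lift the cone out of the case by its bridge handle. Set it gently, without dropping it, into the funnel mouth of the carafe so that it nests fully home, upright and centred, and let go of it. Leave the carafe standing where it is and do not disturb the ramekin or the utensils in the drawer.

Things in the scene. Friction and masses are not known exactly. Their poses are not given: they have to be found in the camera images.
- case: Fixed walnut box under two bypass clear panels, outside 184 mm (its x) by 364 mm (y), walls 12 mm. Origin: centre of underside, z up. Front and back walls (x = -86, +86 mm) 128 mm high, end walls (y = -176, +176 mm) 108 mm, inner floor 8 mm. A divider at y = 0 (8 mm thick, top at 58 mm) makes a left (+y) and a right (-y) compartment: cone in one, ramekin in the other, either way round.
- left_panel (a joint): Slide of the clear panel over the left (+y) compartment, in m: 0 shut, grows as it slides along the case's -y, up to 0.148 (fully open, under the right panel). Starts up to 0.03 ajar. Friction about 1.2 N; it stays where it is left. Panel 5 mm thick, its upper face 114 mm above the work surface.
- right_panel (a joint): Slide of the clear panel over the right (-y) compartment, in m: 0 shut, grows as it slides along the case's +y, up to 0.148 (fully open, over the left panel). Starts up to 0.03 ajar. Friction about 1.2 N; it stays where it is left. Panel 5 mm thick, its upper face 121 mm above the work surface.
- left_panel_rib (a point): Centre of the left panel's pull rib: an upright dark steel bar on the panel's upper face near its outer (+y) edge, 60 mm long along the case's x, 10 mm thick along its y, 20 mm high (this point is 10 mm above the panel's face and 10 mm below the rib's top). Moves with the panel; turned as the case is.
- right_panel_rib (a point): Centre of the right panel's pull rib, the same bar near that panel's outer (-y) edge: 60 mm long along the case's x, 10 mm thick along its y, 20 mm high (this point is 10 mm above the panel's face). Moves with the panel; turned as the case is.
- cone_handle (a point): Centre of the filter cone's bridge handle: a flat steel bar 60 mm long along this frame's x, 10 mm thick along its y, 20 mm high, over the middle of the cone's closed flat top. z is the cone's axis, up. Below this point: bar's underside 10 mm, cone's rim 29 mm, foot 82 mm. Cone stands about 98 mm from the case's divider, x about 0, each up to 8 mm off. About 0.16 kg.
- carafe: Loose white stoneware carafe, about 0.8 kg, 104 mm across, 150 mm high, with a narrow waist and a flared funnel mouth. Origin: centre of the underside, z up.
- carafe_mouth (a point): Centre of the carafe's mouth, level with its upper edge, 150 mm above the underside. The funnel is about 77 mm across inside here and narrows downwards with the cone's own taper (28 degrees off the axis). When home, the cone's foot lies 39 to 40 mm below this point, its rim stands about 13 mm above the mouth and the bridge handle's centre is 42 to 43 mm above it.
- ramekin: Small white ceramic ramekin, 72 mm across and 42 mm high, loose in the other compartment of the case; to be left alone. Origin: centre of the underside.
- spatula: Red silicone spatula lying in the half-open drawer; to be left alone.
- whisk: Steel whisk, 220 mm long, lying in the half-open drawer of a fixed walnut drawer unit 115 mm high; to be left alone.
- can_opener: Aluminium can opener lying in the half-open drawer; to be left alone.
- cone: The steel filter cone as a whole: origin at the centre of its flat foot (36 mm across), z along its axis, x along the bridge handle. From the foot the cone widens evenly to 90 mm across at 50 mm height, with a rim 94 mm across up to 53 mm; overall height with the bridge 92 mm.
Mind the look-alikes: they are no part of the job. There is more than one size of the carafe; the job needs the middle-sized.

How it is judged:
By the outcome, as a careful person would: the job done as asked, in the order asked, and still so for the second after the job is handed in, with the robot touching nothing.
It also fails if it takes over 64 s, if anything falls off the work surface, if the arm or the gripper's body presses on something with over 40 N, if the wrist force passes 120 N, or if a joint passes its speed limit or range.

## Working session

There is one attempt and no reset: what is moved stays moved. The work goes in short steps, Python scripts to look and compute and a tool call to move; the robot and the scene stay as the last step left them, time stands still between calls to the robot, and variables do not carry over. Pictures are saved under pics/ and viewed, at most 10 in all, crops included, and the job is handed in when it is done.

Besides the shell and the picture viewer there is one more tool, called after "Emit:" as name(argument=value, ...), one argument or row to a line, values as JSON. apply_moves: Moves the arm, as the interface text tells. Its arguments: {"type":"object","properties":{"motion":{"type":"array"},"grip_force":{"type":"number"}},"required":["motion"]}

```bash
mkdir -p pics
cat > h.py <<'E'
import numpy as np, cv2
from rig import sense, read_camera, get_calibration, job_done
from scipy.spatial.transform import Rotation as R
def K(c):
    f=210/np.tan(np.radians(c["vertical_fov"])/2); return f,c["cx"],c["cy"]
def pose(name,s=None):
    c=get_calibration(name)
    if name=="wrist":
        s=s or sense(); q=s["eef_rot"]; Rt=R.from_quat([q[1],q[2],q[3],q[0]]).as_matrix()
        T=np.array(c["tool_from_camera"]); return c,Rt@T[:3,:3],Rt@T[:3,3]+np.array(s["eef_pos"])
    Rm=R.from_rotvec(np.ravel(c["rvec"])).as_matrix(); return c,Rm.T,-Rm.T@np.ravel(c["tvec"])
def ray(name,u,v,z,s=None):
    c,Rw,o=pose(name,s); f,cx,cy=K(c); d=Rw@np.array([(u-cx)/f,(v-cy)/f,1]); return o+d*(z-o[2])/d[2]
def proj(name,p,s=None):
    c,Rw,o=pose(name,s); f,cx,cy=K(c); q=Rw.T@(np.array(p)-o); return f*q[0]/q[2]+cx,f*q[1]/q[2]+cy
def snap(name,fn):
    s=sense(); im=read_camera(name)[:,:,::-1].copy(); cv2.imwrite("pics/"+fn,im); return im,s
E
python3 - <<'E'
from h import *
a,_=snap("top","top.png"); b,_=snap("side","side.png")
print(sense()); 
for n in("top","side","wrist"): print(get_calibration(n))
for n in("top","side"): print(pose(n)[2],pose(n)[1][:,2])
E
```

```text
{'time_s': 0.1, 'joint_positions': array([-1.42450140e+00,  2.07364282e-01,  1.54282899e+00,  8.84800542e-06,
        1.39352425e+00, -1.50522602e-01]), 'joint_vel': array([-0.00023652,  0.00026722, -0.00330183, -0.00052943,  0.001612  ,
       -0.00057169]), 'joint_torque': array([-9.23611624e-04, -3.84091973e+01, -2.92548341e+01, -2.80275344e-04,
        4.85877274e-03,  1.16881404e-05]), 'eef_pos': array([ 0.16807347, -0.54931728,  0.30281649]), 'eef_rot': array([-1.06242205e-03,  9.89007175e-01,  1.47863718e-01,  6.59963881e-06]), 'contact_force': array([-0.64949199, -0.13824437,  0.14118259]), 'wrist_torque': array([ 0.01729029,  0.00810273, -0.02424026]), 'grasp_force': 0.0, 'width': 0.08539203804166662}
{'vertical_fov': 49.55818354468686, 'cx': 280.37228489022925, 'cy': 201.73635751115458, 'rvec': array([ 2.20060044, -2.1709119 ,  0.06784912]), 'tvec': array([-0.07055122,  0.46328155,  1.50337074])}
{'vertical_fov': 57.652174695297255, 'cx': 284.0870246447601, 'cy': 208.9961147647401, 'rvec': array([ 2.3284791 ,  0.50454871, -0.18980666]), 'tvec': array([-0.3834737 , -0.10820766,  1.38027211])}
{'vertical_fov': 59.17793090602078, 'cx': 282.5682166080371, 'cy': 216.47172345007874, 'tool_from_camera': array([[-9.13995281e-06, -9.48770275e-01, -3.15966715e-01,
         8.30769382e-02],
       [ 9.99999871e-01,  1.52019910e-04, -4.85405315e-04,
        -3.57519210e-04],
       [ 5.08571366e-04, -3.15966679e-01,  9.48770151e-01,
        -6.95107824e-02],
       [ 0.00000000e+00,  0.00000000e+00,  0.00000000e+00,
         1.00000000e+00]])}
[ 0.36387536 -0.07112789  1.53044647] [ 0.06606304  0.00452761 -0.99780518]
[ 0.76611572 -0.79149285  0.92223523] [-0.27802903  0.63614909 -0.71973203]
```

View pics/top.png

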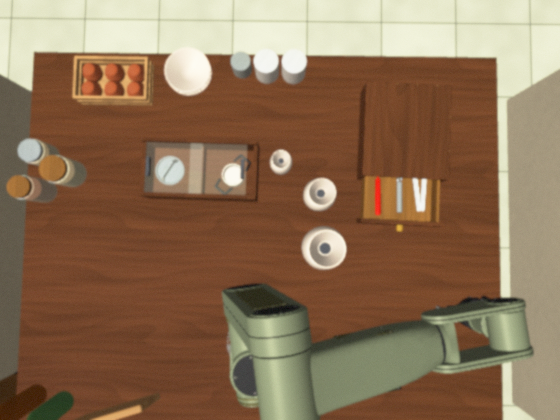

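View pics/side.png

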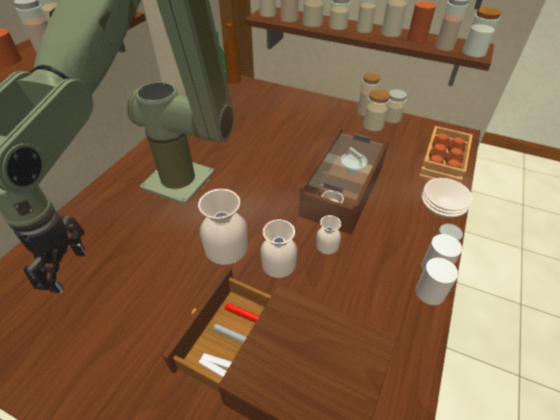

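The top view shows the case at about (200,170), with two round objects inside it. One is at (170,170) with a bar across it, the other at (232,175).
Cone candidates are therefore (170,170), which has a bar like the bridge handle, and (232,175), which looks like the white ramekin. Carafe candidates are small (281,161), middle (320,193) and large (324,248), so I choose the middle one, which is at (279,248) in the side view. A close crop will check both choices.

Run:
```python
from h import *
a=cv2.imread("pics/top.png"); b=cv2.imread("pics/side.png")
c=cv2.resize(a[130:280,135:355],(800,545),interpolation=cv2.INTER_CUBIC)
d=cv2.resize(b[120:285,200:400],(727,600),interpolation=cv2.INTER_CUBIC)
cv2.imwrite("pics/c1.png",c);cv2.imwrite("pics/c2.png",d)
```

```text
(no output)
```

View pics/c1.png

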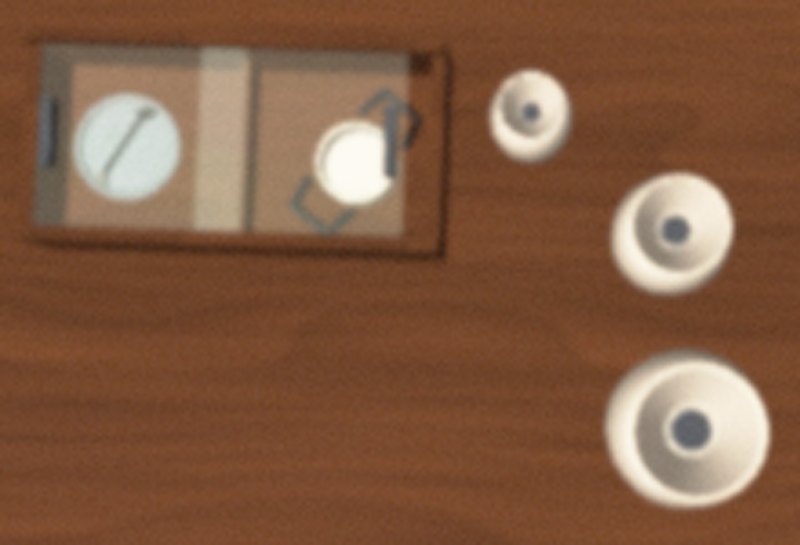

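View pics/c2.png

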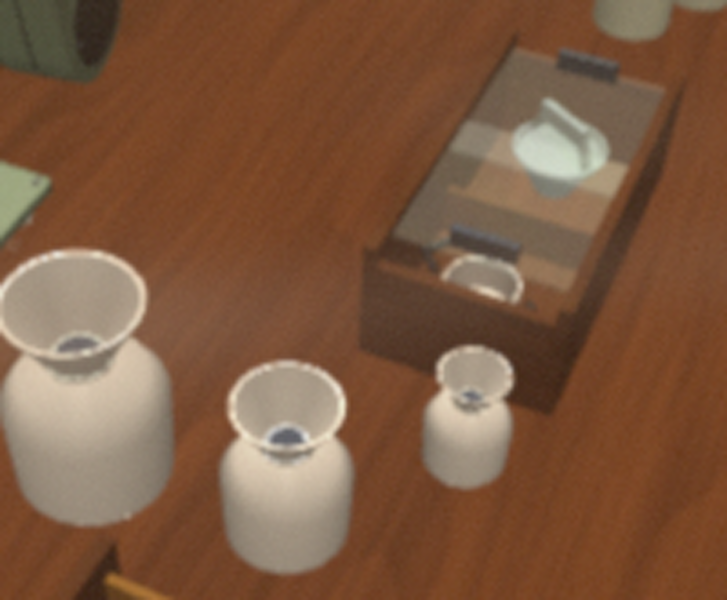

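The cone with its bridge handle is under the left (+y) panel, handle at about top px (170,170). The right panel is ajar, and the ramekin and its bails are under it. The middle carafe's mouth is at about top px (323,191). Now the positions.

```bash
cat >> h.py <<'E'
def uvc(x,y): return 135+x*220/800., 130+y*150/545.
def uvs(x,y): return 200+x*200/727., 120+y*165/600.
def tri(ut,us):
    A=[];b=[]
    for n,(u,v) in(("top",ut),("side",us)):
        c,Rw,o=pose(n);f,cx,cy=K(c);d=Rw@np.array([(u-cx)/f,(v-cy)/f,1]);d/=np.linalg.norm(d)
        P=np.eye(3)-np.outer(d,d);A.append(P);b.append(P@o)
    return np.linalg.lstsq(np.vstack(A),np.hstack(b),rcond=None)[0]
E
python3 - <<'E'
from h import *
np.set_printoptions(precision=4,suppress=True)
print("Lrib",ray("top",*uvc(47,132),.130), ray("side",*uvs(588,64),.130))
print("Rrib",ray("top",*uvc(391,140),.137), ray("side",*uvs(486,242),.137))
print("hand ends",[ray("top",*uvc(*p),.1) for p in((105,178),(152,110))])
print("hand side", [ray("side",*uvs(*p),.1) for p in((548,103),(588,135))])
for n,p in (("small",(530,102)),("mid",(684,222)),("large",(703,428))): print(n,ray("top",*uvc(*p),.15))
print("mid side",ray("side",*uvs(287,407),.15),tri(uvc(684,222),uvs(287,407)))
a=cv2.imread("pics/top.png"); hsv=cv2.cvtColor(a,cv2.COLOR_BGR2HSV)
m=((hsv[...,1]<75)&(hsv[...,2]>120)).astype(np.uint8)
n,l,st,ce=cv2.connectedComponentsWithStats(m)
for i in range(1,n):
    if st[i,4]>150: print(st[i],ce[i])
print("corners",[ray("top",*uvc(*p),.128)for p in((40,40),(447,50),(443,255),(35,240))])
E
```

```text
Lrib [0.5612 0.3479 0.13  ] [0.5655 0.3433 0.13  ]
Rrib [0.5572 0.0534 0.137 ] [0.5608 0.0521 0.137 ]
hand ends [array([0.5258, 0.305 , 0.1   ]), array([0.586 , 0.2658, 0.1   ])]
hand side [array([0.5406, 0.307 , 0.1   ]), array([0.5901, 0.2751, 0.1   ])]
small [ 0.5892 -0.0642  0.15  ]
mid [ 0.4895 -0.1945  0.15  ]
large [ 0.3178 -0.2116  0.15  ]
mid side [ 0.4901 -0.1919  0.15  ] [ 0.4901 -0.1939  0.1521]
[    0     0   560   420 65061] [372.5727 140.9954]
[ 17 138  29  26 560] [ 30.2268 150.3661]
[188 143  17  50 644] [195.4239 167.6165]
[270 149  22  25 430] [280.4814 161.386 ]
[153 155  32  31 770] [169.2325 170.0364]
[215 155  31  39 518] [231.5116 175.3243]
[396 177   7  36 178] [399.0169 194.3258]
[412 177  15  35 384] [419.5964 193.3724]
[303 178  34  33 850] [319.4788 193.8294]
[ 302  227   45   43 1456] [323.6195 247.831 ]
[ 223  296   86  124 6049] [269.5045 363.4687]
corners [array([0.641 , 0.3571, 0.128 ]), array([0.6368, 0.0077, 0.128 ]), array([0.4606, 0.0081, 0.128 ]), array([0.4687, 0.3557, 0.128 ])]
```

Emit:
apply_moves(
  motion=[
    [[0,0,0],[0,0,0.93],1],
    [[0,0,0],[0,0,0.93],1],
    [[0,0,0],[0,0,0.93],1],
    [[0,0,0],[0,0,0.93],1],
    [[0.1,-0.16,0],[0,0,0],1],
    [[0.1,-0.16,0],[0,0,0],1],
    [[0.1,-0.16,0],[0,0,0],1],
    [[0.1,-0.16,0],[0,0,0],1],
    [[0.1,-0.16,0],[0,0,0],1],
    [[0.1,-0.16,0],[0,0,0],1],
    [[0.1,-0.16,0],[0,0,0],1],
    [[0.1,-0.16,0],[0,0,0],1],
  ],
  grip_force=30,
)

```text
time_s: 1.3
eef_pos: [0.3688, -0.2281, 0.3036]
eef_rot: [-0.0, 1.0, -0.001, -0.0]
contact_force: [0.1, -1.0, 0.8]
width: 0.0002
grasp_force: 0.0
```

Emit:
apply_moves(
  motion=[
    [[0.06,-0.18,0],[0,0,0],1],
    [[0.06,-0.18,0],[0,0,0],1],
    [[0.06,-0.18,0],[0,0,0],1],
    [[0.06,-0.18,0],[0,0,0],1],
    [[0.06,-0.18,0],[0,0,0],1],
    [[0.06,-0.18,0],[0,0,0],1],
    [[0.06,-0.18,0],[0,0,0],1],
    [[0.06,-0.18,0],[0,0,0],1],
    [[0.06,-0.18,0],[0,0,0],1],
    [[0.06,-0.18,0],[0,0,0],1],
    [[0.06,-0.18,0],[0,0,0],1],
    [[0,0,0],[0,0,0],1],
  ],
)

```text
time_s: 2.5
eef_pos: [0.5341, 0.2696, 0.3026]
eef_rot: [-0.001, 1.0, 0.002, -0.0]
contact_force: [0.1, 0.0, 0.3]
width: -0.0002
grasp_force: 0.0
```

Run:
```python
from h import *
im,s=snap("wrist","w1.png"); print(s["eef_pos"],s["eef_rot"],s["width"])
print(proj("wrist",(0.562,.347,.13),s),proj("wrist",(0.56,.286,.09),s))
```

```text
[0.53411131 0.26962453 0.30255625] [-9.31331478e-04  9.99996617e-01  2.39226030e-03 -4.20126965e-04] -0.0001975038787735418
(np.float64(168.90557078372052), np.float64(179.23445403889428)) (np.float64(263.3532555912571), np.float64(170.71645384499683))
```

View pics/w1.png

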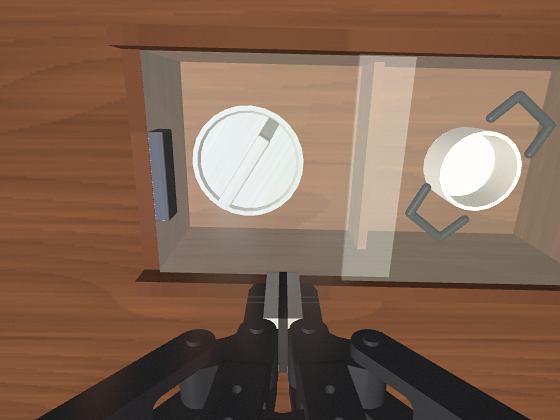

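The left rib's top face is at about (157,176) and the handle's top bar runs from (226,203) to (270,126). The ramekin is at (472,168).

Run:
```python
from h import *
np.set_printoptions(precision=4,suppress=True)
s=sense()
print("rib",ray("wrist",157,176,.134,s)," ends",ray("wrist",155,132,.134,s),ray("wrist",160,218,.134,s))
p,q=ray("wrist",226,203,.1,s),ray("wrist",270,126,.1,s);print("handle",p,q,(p+q)/2,np.hypot(*(p-q)[:2]),np.degrees(np.arctan2(*(q-p)[1::-1])))
print("rim c",ray("wrist",248,160,.061,s))
p,q=ray("wrist",137,281,.128,s),ray("wrist",560,289,.128,s);print(p,q,np.degrees(np.arctan2(*(q-p)[:2])))
```

```text
rib [0.5645 0.3504 0.134 ]  ends [0.5927 0.3487 0.134 ] [0.5354 0.3514 0.134 ]
handle [0.5362 0.3114 0.1   ] [0.5938 0.2773 0.1   ] [0.565  0.2944 0.1   ] 0.06696503373865505 -30.64902306459094
rim c [0.5625 0.2973 0.061 ]
[0.4842 0.3755 0.128 ] [0.4785 0.0614 0.128 ] -178.97524420426447
```

Emit:
apply_moves(
  motion=[
    [[0.04,-0.16,0],[0,0,0],1],
    [[0.04,-0.16,0],[0,0,0],1],
    [[0.04,-0.16,0],[0,0,0],1],
    [[0,0,0.14],[0,0,0],1],
    [[0,0,0.14],[0,0,0],1],
    [[0,0,0.14],[0,0,0],1],
    [[0,0,0],[0,0,0],1],
    [[0,0,0],[0,0,0],1],
  ],
)

```text
time_s: 3.35
eef_pos: [0.5636, 0.3835, 0.1984]
eef_rot: [0.001, 1.0, -0.001, -0.001]
contact_force: [0.1, 0.3, -0.2]
width: 0.0003
grasp_force: 0.0
```

Emit:
apply_moves(
  motion=[
    [[0,0.08,0.012],[0,0,0],1],
    [[0,0.08,0],[0,0,0],1],
    [[0,0.08,0],[0,0,0],1],
    [[0,0.08,0],[0,0,0],1],
    [[0,0.08,0],[0,0,0],1],
    [[0,0.08,0],[0,0,0],1],
    [[0,0.04,0],[0,0,0],1],
    [[0,0,0],[0,0,0],1],
  ],
)

```text
time_s: 4.15
eef_pos: [0.5645, 0.2526, 0.2]
eef_rot: [0.0, 1.0, -0.002, 0.001]
contact_force: [-4.9, -0.1, 10.1]
width: 0.0002
grasp_force: 5.4
```

Run:
```python
from h import *
im,s=snap("wrist","w2.png"); print(s["eef_pos"],s["contact_force"])
```

```text
[0.56452553 0.25258844 0.20003535] [-4.87706241 -0.10474786 10.14309694]
```

View pics/w2.png

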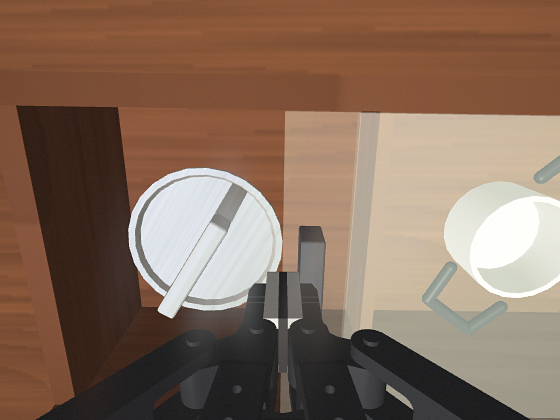

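The left panel has moved about 117 mm and the cone's rim is clear. The shut fingertips are resting on the panel: they reach about 86 mm ahead, not 73. I'll raise them and push the panel further open.

Emit:
apply_moves(
  motion=[
    [[0,0,-0.03],[0,0,0],1],
    [[0,0.02,0],[0,0,0],1],
    [[0,0.04,0],[0,0,0],1],
    [[0,0.04,0],[0,0,0],1],
    [[0,0.02,0],[0,0,0],1],
    [[0,0,0],[0,0,0],1],
  ],
)

```text
time_s: 4.8
eef_pos: [0.5649, 0.2238, 0.2063]
eef_rot: [-0.0, 1.0, -0.001, 0.002]
contact_force: [-3.4, -2.1, 9.2]
width: 0.0001
grasp_force: 4.8
```

Emit:
apply_moves(
  motion=[
    [[0,0,-0.1],[0,0,0],1],
    [[0,0,-0.16],[0,0,0],1],
    [[0,-0.1,-0.12],[0,0,0.9],0],
    [[0,-0.1,0],[0,0,0.9],0],
    [[0,0,0],[0,0,0.9],0],
    [[0,0,0],[0,0,0.9],0],
    [[0,0,0],[0,0,0.9],0],
    [[0,0,0],[0,0,0.9],0],
    [[0,0,0],[0,0,0.9],0],
    [[0,0,0],[0,0,0.38],0],
    [[0,0,0],[0,0,0],0],
    [[0,0,0],[0,0,0],0],
  ],
)

```text
time_s: 6.0
eef_pos: [0.5658, 0.2742, 0.2984]
eef_rot: [0.0, 0.964, -0.264, 0.0]
contact_force: [0.3, -0.1, -0.0]
width: 0.0428
grasp_force: 0.0
```

Run:
```python
from h import *
im,s=snap("wrist","w3.png"); print(s["eef_pos"],s["eef_rot"],s["contact_force"],s["joint_positions"])
print(proj("wrist",(.565,.294,.1),s))
t,_=snap("top","t3.png")
cv2.imwrite("pics/w3t.png",np.hstack([im,cv2.resize(t[130:235,130:270],(560,420))])[:,:] if 0 else cv2.resize(np.hstack([im,cv2.resize(t[130:235,130:270],(560,420))]),(800,300)))
```

```text
[0.56576742 0.27423465 0.29840972] [ 1.22736204e-04  9.64451823e-01 -2.64258666e-01  1.54247730e-04] [ 0.31942425 -0.08448996 -0.00941643] [ 3.13953861e-01  3.23154846e-01  1.40731791e+00 -3.79396420e-04
  1.41099691e+00  2.41968091e+00]
(np.float64(263.08232887988936), np.float64(221.01523571897707))
```

View pics/w3t.png

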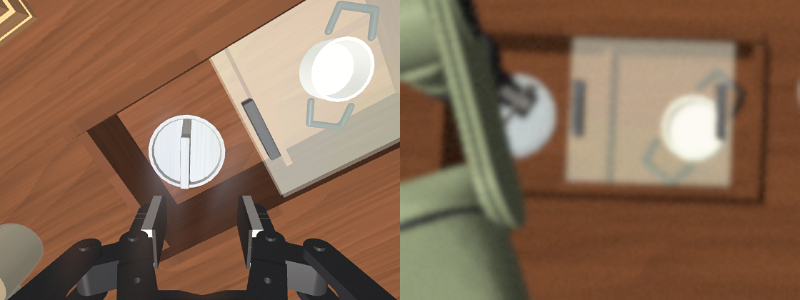

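Run:
```python
from h import *
np.set_printoptions(precision=4,suppress=True)
im=cv2.imread("pics/w3.png"); g=cv2.cvtColor(im,cv2.COLOR_BGR2GRAY)
for v in (190,205,220,235,250): print(v,list(g[v,244:278]))
print(list(g[150:275:1,260]))
hsv=cv2.cvtColor(im,cv2.COLOR_BGR2HSV); m=((hsv[...,1]<60)&(hsv[...,2]>110)).astype(np.uint8)
n,l,st,ce=cv2.connectedComponentsWithStats(m)
for i in range(1,n):
    if st[i,4]>500: print(st[i],ce[i])
```

```text
190 [np.uint8(238), np.uint8(236), np.uint8(235), np.uint8(237), np.uint8(240), np.uint8(238), np.uint8(241), np.uint8(238), np.uint8(241), np.uint8(227), np.uint8(122), np.uint8(116), np.uint8(119), np.uint8(120), np.uint8(120), np.uint8(117), np.uint8(115), np.uint8(116), np.uint8(116), np.uint8(115), np.uint8(117), np.uint8(112), np.uint8(85), np.uint8(247), np.uint8(244), np.uint8(238), np.uint8(240), np.uint8(241), np.uint8(243), np.uint8(242), np.uint8(236), np.uint8(236), np.uint8(237), np.uint8(238)]
205 [np.uint8(237), np.uint8(236), np.uint8(236), np.uint8(237), np.uint8(239), np.uint8(237), np.uint8(240), np.uint8(239), np.uint8(212), np.uint8(232), np.uint8(240), np.uint8(241), np.uint8(241), np.uint8(242), np.uint8(243), np.uint8(240), np.uint8(236), np.uint8(236), np.uint8(237), np.uint8(241), np.uint8(222), np.uint8(137), np.uint8(171), np.uint8(246), np.uint8(242), np.uint8(239), np.uint8(239), np.uint8(242), np.uint8(243), np.uint8(240), np.uint8(236), np.uint8(237), np.uint8(238), np.uint8(239)]
220 [np.uint8(237), np.uint8(238), np.uint8(237), np.uint8(237), np.uin
[... 2875 characters left out ...]
8(236), np.uint8(236), np.uint8(236), np.uint8(236), np.uint8(236), np.uint8(235), np.uint8(236), np.uint8(236), np.uint8(235), np.uint8(237), np.uint8(236), np.uint8(236), np.uint8(237), np.uint8(236), np.uint8(237), np.uint8(236), np.uint8(236), np.uint8(237), np.uint8(236), np.uint8(238), np.uint8(243), np.uint8(169), np.uint8(97), np.uint8(100), np.uint8(101), np.uint8(99), np.uint8(100), np.uint8(102), np.uint8(105), np.uint8(106), np.uint8(106), np.uint8(105)]
[  295     0   265   276 51218] [445.8962 121.2305]
[ 208  160  107  105 8629] [261.0471 211.3896]
[197 274  30  59 735] [211.5497 302.0585]
[339 274  30  58 718] [353.5195 301.7451]
[   0  313   61  107 4298] [ 23.8986 356.9435]
```

Run:
```python
from h import *
np.set_printoptions(precision=4,suppress=True)
s=sense(); q=s["eef_rot"]; Rt=R.from_quat([q[1],q[2],q[3],q[0]])
for z in (.1,):
    a,b=ray("wrist",259.2,192.5,z,s),ray("wrist",258.2,264,z,s); print(a,b,np.hypot(*(a-b)[:2])); c=(a+b)/2
    print(c,"tool:",Rt.inv().apply(c-s["eef_pos"]),Rt.inv().apply(a-b), np.degrees(np.arctan2(*(Rt.inv().apply(a-b))[1::-1])))
print("rim centre",ray("wrist",261,211.5,.061,s),Rt.inv().apply(ray("wrist",261,211.5,.061,s)-s["eef_pos"]))
```

```text
[0.5856 0.2849 0.1   ] [0.536  0.3166 0.1   ] 0.05889190805406687
[0.5608 0.3008 0.1   ] tool: [-0.0177 -0.0202  0.1984] [0.0589 0.002  0.    ] 1.9215195909632639
rim centre [0.5628 0.3    0.061 ] [-0.0156 -0.0205  0.2374]
```

Emit:
apply_moves(
  motion=[
    [[-0.067,-0.081,0],[0,0,0.3],0],
    [[0,0,0.1],[0,0,0],0],
    [[0,0,0.1],[0,0,0],0],
    [[0,0,0.1],[0,0,0],0],
    [[0,0,0.1],[0,0,0],0],
    [[0,0,0.1],[0,0,0],0],
    [[0,0,0.04],[0,0,0],0],
    [[0,0,0],[0,0,0],0],
    [[0,0,0],[0,0,0],0],
  ],
)

```text
time_s: 7.0
eef_pos: [0.5622, 0.3009, 0.1644]
eef_rot: [-0.0, 0.961, -0.276, 0.001]
contact_force: [0.3, 0.3, 0.9]
width: 0.0424
grasp_force: 0.0
```

Run:
```python
from h import *
im,s=snap("wrist","w4.png"); print(s["eef_pos"],s["eef_rot"],s["contact_force"])
t,_=snap("side","s4.png")
cv2.imwrite("pics/w4t.png",cv2.resize(np.hstack([im,cv2.resize(t[110:230,260:420],(560,420))]),(800,300)))
```

```text
[0.56221184 0.30094088 0.16442886] [-4.73079477e-04  9.61183906e-01 -2.75907277e-01  6.70702484e-04] [0.25172412 0.28172206 0.91120241]
```

View pics/w4t.png

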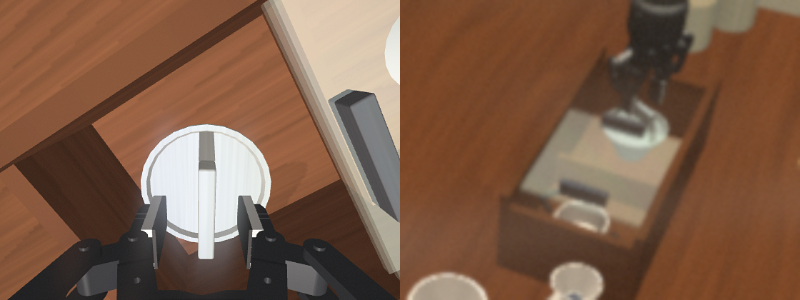

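The bar lies midway between the open pads. Descend a little and close.

Emit:
apply_moves(
  motion=[
    [[0,0,0.03],[0,0,0],0],
    [[0,0,0],[0,0,0],0.4],
    [[0,0,0],[0,0,0],1],
    [[0,0,0],[0,0,0],1],
    [[0,0,0],[0,0,0],1],
    [[0,0,0],[0,0,0],1],
    [[0,0,0],[0,0,0],1],
    [[0,0,0],[0,0,0],1],
  ],
  grip_force=40,
)

```text
time_s: 7.9
eef_pos: [0.5615, 0.3006, 0.1559]
eef_rot: [0.0, 0.961, -0.276, -0.0]
contact_force: [-0.6, -0.4, 0.4]
width: 0.0089
grasp_force: 44.0
```

Emit:
apply_moves(
  motion=[
    [[0,0,-0.03],[0,0,0],1],
    [[0,0,-0.06],[0,0,0],1],
    [[0,0,-0.1],[0,0,0],1],
    [[0,0,-0.1],[0,0,0],1],
    [[0,0,-0.1],[0,0,0],1],
    [[0,0,-0.1],[0,0,0],1],
    [[0,0,-0.1],[0,0,0],1],
    [[0,0,-0.1],[0,0,0],1],
    [[0,0,-0.1],[0,0,0],1],
    [[0,0,-0.1],[0,0,0],1],
    [[0,0,-0.05],[0,0,0],1],
    [[0,0,0],[0,0,0],1],
  ],
)

```text
time_s: 9.1
eef_pos: [0.5623, 0.3011, 0.3947]
eef_rot: [-0.002, 0.961, -0.276, 0.003]
contact_force: [-0.3, -0.5, -2.3]
width: 0.0089
grasp_force: 43.8
```

Run:
```python
from h import *
s=sense(); print(s["eef_pos"],s["eef_rot"],s["width"],s["contact_force"])
q=s["eef_rot"]; Rt=R.from_quat([q[1],q[2],q[3],q[0]])
d=Rt.inv().apply(np.array([.4895,-.194,s["eef_pos"][2]])-s["eef_pos"]);print(d,d/.25)
```

```text
[0.56229908 0.30106432 0.39466815] [-0.00200742  0.96117051 -0.27593547  0.00261433] 0.008882412924764467 [-0.33282358 -0.46346702 -2.32399315]
[ 0.20089595  0.45828649 -0.00164267] [ 0.80358381  1.83314596 -0.00657068]
```

Emit:
apply_moves(
  motion=[
    [[0.03,0.07,0],[0,0,0],1],
    [[0.056,0.136,0],[0,0,0],1],
    [[0.056,0.136,0],[0,0,0],1],
    [[0.056,0.136,0],[0,0,0],1],
    [[0.056,0.136,0],[0,0,0],1],
    [[0.056,0.136,0],[0,0,0],1],
    [[0.056,0.136,0],[0,0,0],1],
    [[0.056,0.136,0],[0,0,0],1],
    [[0.056,0.136,0],[0,0,0],1],
    [[0.056,0.136,0],[0,0,0],1],
    [[0.03,0.07,0],[0,0,0],1],
    [[0,0,0],[0,0,0],1],
  ],
)

```text
time_s: 10.3
eef_pos: [0.4991, -0.0653, 0.3892]
eef_rot: [0.0, 0.961, -0.278, -0.001]
contact_force: [-0.2, 0.2, -1.1]
width: 0.009
grasp_force: 43.7
```

Run:
```python
from h import *
im,s=snap("wrist","w5.png"); print(s["eef_pos"],s["eef_rot"],s["width"],s["joint_positions"])
print(proj("wrist",(.4895,-.194,.15),s))
t,_=snap("side","s5.png")
cv2.imwrite("pics/w5t.png",cv2.resize(np.hstack([im,cv2.resize(t[150:330,190:430],(560,420))]),(800,300)))
```

```text
[ 0.4991433  -0.06532211  0.38921502] [ 3.91564991e-04  9.60593144e-01 -2.77954472e-01 -1.40313010e-03] 0.009038021177100026 [-3.01800803e-01 -1.59662443e-03  1.59442892e+00 -8.39630320e-04
  1.55155029e+00  1.83234149e+00]
(np.float64(424.9917956373603), np.float64(120.49307316140293))
```

View pics/w5t.png

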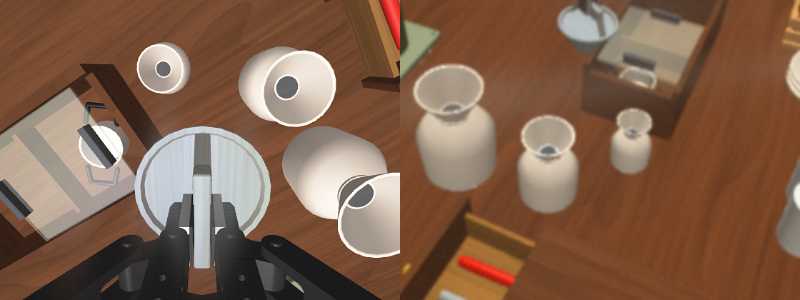

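The middle carafe's mouth is at about (420,123), unobstructed, and the cone hangs straight at about (284,260). Next I fit both rims.

Run:
```python
from h import *
np.set_printoptions(precision=4,suppress=True)
im=cv2.imread("pics/w5.png"); s=sense()
q=s["eef_rot"]; Rt=R.from_quat([q[1],q[2],q[3],q[0]])
hsv=cv2.cvtColor(im,cv2.COLOR_BGR2HSV); g=cv2.cvtColor(im,cv2.COLOR_BGR2GRAY)
def radial(c,rmin,rmax,angs,sgn=0):
    P=[]
    for a in angs:
        r=np.arange(rmin,rmax,.5); x=c[0]+r*np.cos(a); y=c[1]+r*np.sin(a)
        p=cv2.remap(g.astype(np.float32),x.astype(np.float32)[None],y.astype(np.float32)[None],1)[0]
        p=np.convolve(p,np.ones(3)/3,"same"); d=p[6:]-p[:-6]; d[:4]=0;d[-4:]=0
        k=np.argmin(d); P.append((x[k+3],y[k+3],d[k]))   # bright->dark going out
    return np.array(P)
def fit(P):
    P=P[P[:,2]<-15][:,:2].astype(np.float32)
    for _ in range(3):
        e=cv2.fitEllipse(P); (cx,cy),(A,B),t=e; t=np.radians(t)
        d=(P-[cx,cy])@np.array([[np.cos(t),-np.sin(t)],[np.sin(t),np.cos(t)]])
        rr=np.abs(np.hypot(2*d[:,0]/A,2*d[:,1]/B)-1); P=P[rr<max(.02,2*np.median(rr))]
    return e,len(P),np.median(rr)
def planefit(P,z):
    pass
# carafe: free side of the rim = right/top/bottom (image right half)
A=np.radians(np.arange(-100,110,4)); P=radial((420,123),35,62,A); e=fit(P); print("mouth",e)
Q=P[P[:,2]<-15]; W=np.array([ray("wrist",u,v,.15,s)[:2] for u,v,_ in Q])
def circ(W):
    for _ in range(3):
        M=np.c_[2*W,np.ones(len(W))]; x=np.linalg.lstsq(M,(W**2).sum(1),rcond=None)[0]; r=np.sqrt(x[2]+x[0]**2+x[1]**2)
        d=np.abs(np.hypot(*(W-x[:2]).T)-r); W=W[d<max(.001,2.5*np.median(d))]
    return x[:2],r,len(W),np.median(d)
c=circ(W); print("mouth circle",c)
A=np.radians(np.arange(170,371,4)); P=radial((284,258),75,110,A); Q=P[P[:,2]<-15]
z=s["eef_pos"][2]-.095
W=np.array([Rt.inv().apply(ray("wrist",u,v,z,s)-s["eef_pos"])[:2] for u,v,_ in Q]); k=circ(W); print("cone rim in tool",k)
k0=k[0]; t=Rt.inv().apply(np.r_[c[0],s["eef_pos"][2]]-s["eef_pos"])[:2]-k0; print("shift tool xy",t,t/.25)
```

```text
mouth (((417.49078369140625, 123.56124114990234), (99.89435577392578, 112.11617279052734), 40.299076080322266), 53, np.float64(0.002414529306058011))
mouth circle (array([ 0.4899, -0.1843]), np.float64(0.04243463514606947), 53, np.float64(0.00011472879401791536))
cone rim in tool (array([-0.0003, -0.0014]), np.float64(0.04673680125348463), 41, np.float64(8.829676134285147e-05))
shift tool xy [0.0565 0.1092] [0.2261 0.4369]
```

Emit:
apply_moves(
  motion=[
    [[0.0565,0.109,0],[0,0,0],1],
    [[0.0565,0.109,0.04],[0,0,0],1],
    [[0.0565,0.109,0.06],[0,0,0],1],
    [[0.0565,0.109,0.06],[0,0,0],1],
    [[0,0,0],[0,0,0],1],
    [[0,0,0],[0,0,0],1],
    [[0,0,0],[0,0,0],1],
  ],
)

```text
time_s: 11.1
eef_pos: [0.4907, -0.1842, 0.3511]
eef_rot: [-0.0, 0.961, -0.275, 0.0]
contact_force: [-0.3, 0.5, -2.4]
width: 0.0087
grasp_force: 43.7
```

Run:
```python
from h import *
np.set_printoptions(precision=4,suppress=True)
im,s=snap("wrist","w6.png"); snap("top","t6.png"); snap("side","s6.png")
print(s["eef_pos"],s["eef_rot"],abs(s["joint_vel"]).max())
g=cv2.cvtColor(im,cv2.COLOR_BGR2GRAY); c=np.array(s["eef_pos"])
print("expected mouth c",proj("wrist",(.4899,-.1843,.15),s),"edge",[proj("wrist",(.4899+.0424*np.cos(a),-.1843+.0424*np.sin(a),.15),s) for a in np.radians([-80,-32,15])])
print("rim exp", proj("wrist",(c[0],c[1],c[2]-.095),s))
a=cv2.imread("pics/s6.png")
cv2.imwrite("pics/w6t.png",cv2.resize(np.hstack([im,cv2.resize(a[180:300,220:380],(560,420),interpolation=cv2.INTER_CUBIC)]),(800,300)))
```

```text
[ 0.4907 -0.1842  0.3511] [-0.0003  0.9614 -0.2751  0.0002] 0.009983387758985976
expected mouth c (np.float64(285.69055888885384), np.float64(207.25927379141956)) edge [(np.float64(328.3745622798464), np.float64(170.68168250758265)), (np.float64(285.90778263106887), np.float64(151.60894816972393)), (np.float64(243.95344872235233), np.float64(169.84162853552627))]
rim exp (np.float64(286.0716851761455), np.float64(269.14619596000705))
```

View pics/w6t.png

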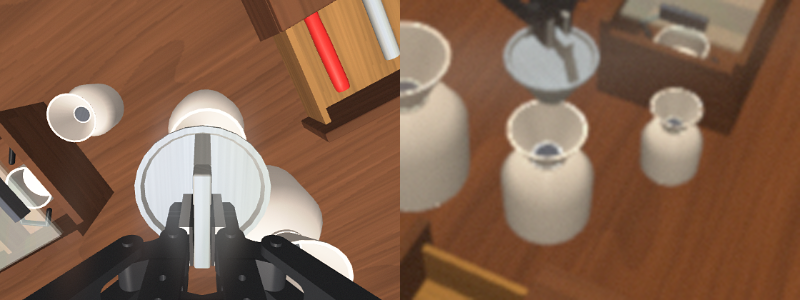

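The cone is above the mouth in both views: the mouth's far edge shows at row ~151 in the wrist view, as expected. I'll compare the two centres numerically.

```bash
cat >> h.py <<'E'
def edges(g,c,rmin,rmax,degs,ax=(1,1),thr=12):
    P=[]
    for a in np.radians(degs):
        r=np.arange(rmin,rmax,.25); x=c[0]+ax[0]*r*np.cos(a); y=c[1]+ax[1]*r*np.sin(a)
        p=cv2.remap(g.astype(np.float32),x.astype(np.float32)[None],y.astype(np.float32)[None],1)[0]
        p=np.convolve(p,np.ones(5)/5,"same"); d=p[8:]-p[:-8]; d[:4]=0; d[-4:]=0; k=np.argmin(d)
        if d[k]<-thr: P.append((x[k+4],y[k+4]))
    return np.array(P)
def circ(W,r=None):
    from scipy.optimize import least_squares
    x0=np.r_[W.mean(0),.042]
    f=lambda x: np.hypot(*(W-x[:2]).T)-(r or x[2])
    o=least_squares(f,x0,loss="soft_l1",f_scale=.0005); return o.x,np.median(abs(f(o.x)))
E
python3 - <<'E'
from h import *
np.set_printoptions(precision=4,suppress=True)
s=sense(); zr=s["eef_pos"][2]-.095; print(s["eef_pos"])
g=cv2.cvtColor(cv2.imread("pics/w6.png"),cv2.COLOR_BGR2GRAY)
P=edges(g,(285.7,207),45,64,np.arange(-128,-50,3),thr=6); print(P.round(0)[::4].tolist())
W=np.array([ray("wrist",u,v,.15,s)[:2] for u,v in P]); print("wrist mouth",circ(W),circ(W,.0424))
P=edges(g,(286,269),80,110,np.arange(180,361,4)); W=np.array([ray("wrist",u,v,zr,s)[:2] for u,v in P]); print("wrist cone rim",circ(W))
g=cv2.cvtColor(cv2.imread("pics/s6.png"),cv2.COLOR_BGR2GRAY)
for nm,ctr,z,deg in (("mouth",(276.5,216.5),.15,np.arange(-185,5,6)),("cone",(278,196),zr,np.arange(-10,191,6))):
    e=proj("side",(.49,-.184,z)); print(nm,"exp",e)
    P=edges(g,e,10,24,deg,ax=(1,.8)); W=np.array([ray("side",u,v,z)[:2] for u,v in P]); print(len(P),P.mean(0),circ(W),circ(W,.0424 if nm=="mouth" else .047))
E
```

```text
[ 0.4907 -0.1844  0.3516]
[[248.0, 158.0], [262.0, 158.0], [272.0, 154.0], [284.0, 152.0], [296.0, 151.0], [307.0, 153.0], [319.0, 158.0]]
wrist mouth (array([ 0.4866, -0.186 ,  0.0451]), np.float64(0.00016222630944537006)) (array([ 0.489 , -0.1875,  0.042 ]), np.float64(0.00010033636656163122))
wrist cone rim (array([ 0.4911, -0.1831,  0.0468]), np.float64(0.0001196588463509389))
mouth exp (np.float64(280.13811457384173), np.float64(229.8722954613881))
32 [278.9869 223.3151] (array([ 0.4877, -0.1897,  0.044 ]), np.float64(0.0003567546620829344)) (array([ 0.4868, -0.1877,  0.042 ]), np.float64(0.0007977688761553435))
cone exp (np.float64(280.2583693090059), np.float64(201.60239589694802))
34 [280.4043 209.622 ] (array([ 0.4899, -0.1842,  0.0475]), np.float64(0.00023787884246106658)) (array([ 0.4902, -0.1848,  0.042 ]), np.float64(0.0002412324731069504))
```

Emit:
apply_moves(
  motion=[
    [[0,0.02,0],[0,0,0],1],
    [[0,0,0.06],[0,0,0],1],
    [[0,0,0.06],[0,0,0],1],
    [[0,0,0.06],[0,0,0],1],
    [[0,0,0.03],[0,0,0],1],
    [[0,0,0],[0,0,0],1],
    [[0,0,0],[0,0,0],1],
  ],
)

```text
time_s: 11.95
eef_pos: [0.4878, -0.1899, 0.299]
eef_rot: [0.0, 0.961, -0.276, 0.0]
contact_force: [-0.0, 0.3, -1.9]
width: 0.009
grasp_force: 43.7
```

Run:
```python
from h import *
np.set_printoptions(precision=4,suppress=True)
im,s=snap("wrist","w7.png"); snap("side","s7.png"); zr=s["eef_pos"][2]-.095; print(s["eef_pos"],s["contact_force"])
g=cv2.cvtColor(im,cv2.COLOR_BGR2GRAY)
e=proj("wrist",(.4885,-.188,.15),s); print(e)
P=edges(g,e,50,85,np.arange(-130,-49,4),thr=6); print(P.round(0)[::4].tolist())
W=np.array([ray("wrist",u,v,.15,s)[:2] for u,v in P]); print("wrist mouth",circ(W),circ(W,.0424))
e=proj("wrist",(*s["eef_pos"][:2],zr),s)
P=edges(g,e,80,110,np.arange(180,361,4)); W=np.array([ray("wrist",u,v,zr,s)[:2] for u,v in P]); print("wrist cone rim",circ(W))
g=cv2.cvtColor(cv2.imread("pics/s7.png"),cv2.COLOR_BGR2GRAY)
for nm,z,deg in (("mouth",.15,np.arange(20,161,6)),("cone",zr,np.arange(-10,191,6))):
    e=proj("side",(.4885,-.188,z))
    P=edges(g,e,10,24,deg,ax=(1,.8)); W=np.array([ray("side",u,v,z)[:2] for u,v in P]); print(nm,len(P),circ(W),circ(W,.0424 if nm=="mouth" else .047))
```

```text
[ 0.4878 -0.1899  0.299 ] [-0.0439  0.3454 -1.9015]
(np.float64(282.10422678654356), np.float64(231.30806982898702))
[[243.0, 185.0], [259.0, 179.0], [275.0, 178.0], [290.0, 177.0], [305.0, 179.0], [321.0, 185.0]]
wrist mouth (array([ 0.4669, -0.1751,  0.06  ]), np.float64(8.389685321798929e-05)) (array([ 0.4824, -0.1846,  0.042 ]), np.float64(0.0005815362181681577))
wrist cone rim (array([ 0.488 , -0.1884,  0.0469]), np.float64(0.00010001820727466651))
mouth 21 (array([ 0.4871, -0.1892,  0.044 ]), np.float64(0.0001719982514959209)) (array([ 0.488 , -0.1908,  0.042 ]), np.float64(0.0005871442470351332))
cone 33 (array([ 0.4868, -0.1893,  0.0477]), np.float64(0.00024341131991679338)) (array([ 0.4872, -0.19  ,  0.042 ]), np.float64(0.0004964678167986639))
```

In the side view the cone and mouth centres agree to under 1 mm. Descending gently.

Emit:
apply_moves(
  motion=[
    [[0,0,0.04],[0,0,0],1],
    [[0,0,0.04],[0,0,0],1],
    [[0,0,0.03],[0,0,0],1],
    [[0,0,0.02],[0,0,0],1],
    [[0,0,0.01],[0,0,0],1],
    [[0,0,0],[0,0,0],1],
    [[0,0,0],[0,0,0],1],
  ],
)

```text
time_s: 12.75
eef_pos: [0.4877, -0.1899, 0.2636]
eef_rot: [0.0, 0.961, -0.276, 0.0]
contact_force: [0.2, 0.8, -1.7]
width: 0.0087
grasp_force: 43.7
```

Emit:
apply_moves(
  motion=[
    [[0,0,0.004],[0,0,0],1],
    [[0,0,0.004],[0,0,0],1],
    [[0,0,0],[0,0,0],1],
    [[0,0,0],[0,0,0],1],
  ],
)

```text
time_s: 13.15
eef_pos: [0.4876, -0.1898, 0.2615]
eef_rot: [0.0, 0.961, -0.276, 0.0]
contact_force: [-0.9, -1.1, -1.5]
width: 0.0091
grasp_force: 43.7
```

Emit:
apply_moves(
  motion=[
    [[0,0,0.004],[0,0,0],1],
    [[0,0,0],[0,0,0],1],
    [[0,0,0],[0,0,0],1],
  ],
)

```text
time_s: 13.45
eef_pos: [0.4876, -0.1897, 0.2604]
eef_rot: [-0.0, 0.961, -0.276, 0.0]
contact_force: [1.1, -0.2, -2.0]
width: 0.0086
grasp_force: 43.7
```

Emit:
apply_moves(
  motion=[
    [[0,0,0.004],[0,0,0],1],
    [[0,0,0],[0,0,0],1],
    [[0,0,0],[0,0,0],1],
  ],
)

```text
time_s: 13.75
eef_pos: [0.4878, -0.1896, 0.2596]
eef_rot: [-0.0, 0.961, -0.276, 0.0]
contact_force: [0.2, 1.7, -0.4]
width: 0.0086
grasp_force: 43.9
```

Emit:
apply_moves(
  motion=[
    [[0,0,0.004],[0,0,0],1],
    [[0,0,0],[0,0,0],1],
    [[0,0,0],[0,0,0],1],
  ],
)

```text
time_s: 14.05
eef_pos: [0.4879, -0.1897, 0.259]
eef_rot: [-0.0, 0.961, -0.276, 0.0]
contact_force: [-0.0, 1.7, 3.8]
width: 0.0089
grasp_force: 44.4
```

Emit:
apply_moves(
  motion=[
    [[-0.001,-0.002,0.002],[0,0,0],1],
    [[0,0,0],[0,0,0],1],
    [[0,0,0],[0,0,0],1],
  ],
)

```text
time_s: 14.35
eef_pos: [0.4879, -0.1893, 0.2583]
eef_rot: [0.0, 0.961, -0.276, 0.001]
contact_force: [0.4, 2.2, 3.8]
width: 0.0091
grasp_force: 44.6
```

Emit:
apply_moves(
  motion=[
    [[0,0,0],[0,0,0],0.78],
    [[0,0,0],[0,0,0],0.72],
    [[0,0,0],[0,0,0],0.6],
    [[0,0,0],[0,0,0],0.4],
    [[0,0,0],[0,0,0],0.2],
    [[0,0,0],[0,0,0],0.1],
    [[0,0,0],[0,0,0],0.1],
    [[0,0,0],[0,0,0],0.1],
  ],
  grip_force=20,
)

```text
time_s: 15.15
eef_pos: [0.4876, -0.1892, 0.2578]
eef_rot: [0.0, 0.961, -0.276, -0.0]
contact_force: [-0.6, -0.7, 0.3]
width: 0.0385
grasp_force: 0.0
```

Run:
```python
from h import *
np.set_printoptions(precision=4,suppress=True)
im,s=snap("wrist","w8.png"); snap("side","s8.png"); zr=.163; print(s["eef_pos"],s["contact_force"],s["width"])
g=cv2.cvtColor(im,cv2.COLOR_BGR2GRAY)
e=proj("wrist",(*s["eef_pos"][:2],zr),s)
P=edges(g,e,80,110,np.arange(190,351,4)); W=np.array([ray("wrist",u,v,zr,s)[:2] for u,v in P]); print("wrist cone rim",circ(W),len(P))
g=cv2.cvtColor(cv2.imread("pics/s8.png"),cv2.COLOR_BGR2GRAY)
e=proj("side",(.4885,-.188,zr))
P=edges(g,e,10,24,np.arange(-10,191,6),ax=(1,.8)); W=np.array([ray("side",u,v,zr)[:2] for u,v in P]); print("cone side",len(P),circ(W))
```

```text
[ 0.4876 -0.1892  0.2578] [-0.5694 -0.7487  0.293 ] 0.03850054025349182
wrist cone rim (array([ 0.4883, -0.1871,  0.0469]), np.float64(0.00011613368797516732)) 41
cone side 29 (array([ 0.4879, -0.1905,  0.0474]), np.float64(0.00102362872160483))
```

Emit:
apply_moves(
  motion=[
    [[0,0,-0.04],[0,0,0],0.1],
    [[0,0,-0.08],[0,0,0],0.1],
    [[0,0,-0.12],[0,0,0],0.1],
    [[0,0,-0.16],[0,0,0],0.1],
    [[0,0,-0.16],[0,0,0],0.1],
    [[-0.1,0,0],[0,0,0],0.1],
    [[-0.1,0,0],[0,0,0],0.1],
    [[0,0,0],[0,0,0],0.1],
    [[0,0,0],[0,0,0],0.1],
  ],
)

```text
time_s: 16.15
eef_pos: [0.4453, -0.1627, 0.3988]
eef_rot: [0.0, 0.961, -0.276, 0.001]
contact_force: [0.4, 0.3, 0.3]
width: 0.0385
grasp_force: 0.0
```

Run:
```python
from h import *
np.set_printoptions(precision=4,suppress=True)
im,s=snap("wrist","w9.png"); im2,_=snap("side","s9.png"); zr=.163; print(s["eef_pos"],s["contact_force"])
g=cv2.cvtColor(im,cv2.COLOR_BGR2GRAY)
e=proj("wrist",(.4885,-.188,zr),s); print(e)
P=edges(g,e,45,75,np.arange(0,360,6)); W=np.array([ray("wrist",u,v,zr,s)[:2] for u,v in P]); c=circ(W); print("cone rim",c,len(P), cv2.fitEllipse(P.astype(np.float32)))
r=np.hypot(*(W-c[0][:2]).T); print("r by angle mm",(r*1e3).round(1))
# upright + bridge: side-view triangulated handle vs rim, and carafe mouth/top comparison
b=cv2.imread("pics/s6.png").astype(int); d=np.abs(b-im2.astype(int)).sum(2)
print("carafe body change (px 255-300,245-275):",d[250:275,262:298].mean(),"ramekin",d[180:200,325:345].mean(),"drawer",d[300:370,190:260].mean())
```

```text
[ 0.4453 -0.1627  0.3988] [0.4064 0.2963 0.2931]
(np.float64(282.93330878303624), np.float64(135.46630097419143))
cone rim (array([ 0.4885, -0.1873,  0.0468]), np.float64(0.00012679494508733777)) 60 ((282.33905029296875, 132.95220947265625), (114.97322082519531, 117.76714324951172), 174.36099243164062)
r by angle mm [46.7 46.8 46.8 46.7 46.8 46.7 47.  46.8 47.  46.6 47.  46.7 46.7 46.8
 46.8 46.9 46.6 46.8 46.9 46.8 46.8 46.7 47.  46.7 47.  46.9 46.7 40.3
 46.6 47.  46.8 47.  46.6 46.8 46.8 46.7 46.9 46.7 47.1 46.7 46.8 46.7
 46.6 46.9 46.9 47.  46.9 47.  46.6 46.6 46.6 46.7 47.  46.7 46.9 46.6
 46.9 46.6 46.6 47.1]
carafe body change (px 255-300,245-275): 4.1033333333333335 ramekin 4.4625 drawer 5.117959183673469
```

```bash
python3 -c "
from rig import job_done; print(job_done())"
```

```text
the job is handed in; nothing more can be done
None
```

The cone is set in the middle carafe's funnel and released. It measures level and at home height, the carafe, ramekin and drawer look unmoved, and I handed the job in at about 16 s of the 64 s allowed; no verdict came back.

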